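# Load the stove blower's power pod and lock its lid

### The job

The power pod's orange bayonet ring was left turned shut: turn it back open, and load every battery stick from the white charging rack into a well of its own in the pod, white end up, pushing each one firmly down until it bottoms and its red band has just gone below the deck. Only when all of them are home, lift the lid by its handle, set it squarely on the pod with its ears in the two gates, and then turn the orange bayonet ring a quarter turn clockwise until it clicks locked. Leave the lid locked on, and do not disturb the jar, the speaker or the phone vise.

Things in the scene. Friction and masses are not known exactly. Their poses are not given: they have to be found in the camera images.
- pod: The power pod: black drum, 160 mm across, 88 mm high, fixed to the counter. Origin: centre of its underside; z up. Its flat top (the deck) has four round blind wells at (x, y) = (+-31, +-31) mm. A green lamp on the drum wall marks its -x side, white stripes its +y and -y sides. An orange bayonet ring, 196 mm across, runs round its top.
- well0 (a point): Centre of the mouth (at the deck) of the well at the pod's (-31, -31) mm; 36 mm wide with a chamfered mouth. Inside, a brass seat held by friction starts 48 mm below the deck; a stick's weight does not move it. Pushed down with about 6 N on the stick it sinks, stops dead 78 mm below the deck and stays there. All four wells are alike.
- well1 (a point): the same for the well at the pod's (31, -31) mm
- well2 (a point): the same for the well at the pod's (-31, 31) mm
- well3 (a point): the same for the well at the pod's (31, 31) mm
- gate (a point): Centre of the gate at the pod's +y side, at deck height, 78 mm from the pod's axis: a 31 mm wide gap on the drum's rim, between two white blocks 7 mm high, that takes one ear of the lid. An equal gate is at the -y side. The white stripes on the drum wall are below the gates.
- ring (a joint): Angle of the orange ring, rad: 0 open, 1.571 locked (a quarter turn), growing clockwise seen from above; at the start it stands at 1.3 to 1.57 with no lid in. Friction about 0.05 N m. With the lid in, a sprung roller under each hook meets a bump on the ear at about 1.4 rad: it takes some 3 to 8 N at a tab to go over, and past about 1.49 rad it clicks on to the locked stop. Turn it by a tab.
- hook (a point): Underside middle of the ring hook that is at the pod's -x side when open (a twin is opposite); turns with the ring. A hook spans 80 to 99 mm from the pod's axis, 85 to 106 mm above the counter, 30 mm wide along the ring. Locked, the hooks lie 3.5 mm above the lid's ears, over the gates; the lid cannot be put in while they are there (over 1.2 rad).
- tab (a point): Centre of the finger tab on that hook: an upright orange plate 10 mm thick (radially), 24 mm wide along the ring, from 106 to 132 mm above the counter, its middle 92 mm from the pod's axis. It turns with the ring; a twin is on the opposite hook.
- lid: The pod's lid: grey round cap 142 mm across, 24 mm high, open below (18 mm deep inside), 0.3 kg. Origin: centre of its underside; z up. Seated, its underside lies on the deck, its centre on the pod's axis and its ears in the two gates with 2.5 mm play to each side; either way round fits.
- ear (a point): Middle of the lid's white ear at its +y side, 80 mm from the centre; another is at -y. Ears are 26 mm wide and 8 mm thick, flush with the lid's underside, reach 89 mm from the centre and bear a 3 mm high click bump near one edge.
- handle (a point): Middle of the lid's orange bridge handle, 61 mm above the underside: a level bar along the lid's y, 88 mm long, 14 mm wide and thick, on two posts at y = +-38 mm, with 30 mm of free room between the bar and the cap.
- rack: White charging rack, a fixed block 256 x 60 x 26 mm, long along its x. Origin: centre of its underside. Four nests, 35 mm wide and 14 mm deep (floor 12 mm above the counter) along its x at -93, -31, 31 and 93 mm.
- stick_a: Battery stick: upright blue cylinder 30 mm in diameter, 90 mm long, 0.13 kg, with a white top end (the uppermost 12 mm) and directly below it a red band 7 mm wide (71 to 78 mm above its underside). Origin: centre of its underside; z up. Stands in a nest of the rack at the start. Fully home in a well its underside is 78 mm below the deck: no red shows and just the 12 mm white end stands proud. May be absent (None from the start).
- stick_b: Battery stick: upright blue cylinder 30 mm in diameter, 90 mm long, 0.13 kg, with a white top end (the uppermost 12 mm) and directly below it a red band 7 mm wide (71 to 78 mm above its underside). Origin: centre of its underside; z up. Stands in a nest of the rack at the start. Fully home in a well its underside is 78 mm below the deck: no red shows and just the 12 mm white end stands proud. May be absent (None from the start).
- stick_c: Battery stick: upright blue cylinder 30 mm in diameter, 90 mm long, 0.13 kg, with a white top end (the uppermost 12 mm) and directly below it a red band 7 mm wide (71 to 78 mm above its underside). Origin: centre of its underside; z up. Stands in a nest of the rack at the start. Fully home in a well its underside is 78 mm below the deck: no red shows and just the 12 mm white end stands proud. May be absent (None from the start).
- stick_d: Battery stick: upright blue cylinder 30 mm in diameter, 90 mm long, 0.13 kg, with a white top end (the uppermost 12 mm) and directly below it a red band 7 mm wide (71 to 78 mm above its underside). Origin: centre of its underside; z up. Stands in a nest of the rack at the start. Fully home in a well its underside is 78 mm below the deck: no red shows and just the 12 mm white end stands proud. May be absent (None from the start).
- jar: Bystander: small glass jar with steel screw top, 64 mm across, 85 mm high; origin under its centre.
- speaker: Bystander: grey speaker module, 50 x 90 x 70 mm; origin under its centre.
- vise: Bystander: black plastic phone vise, 90 x 85 mm, 115 mm high; origin under its base.

How it is judged (in metres and radians):
On the way, in this order (a step that is already met when the one before it is completed fails the run):
1. every stick stands fully home in a well, while the lid is still off the pod ((horizontal distance between stick_a and well0 below 0.006 m or horizontal distance between stick_a and well1 below 0.006 m or horizontal distance between stick_a and well2 below 0.006 m or horizontal distance between stick_a and well3 below 0.006 m) and z of stick_a in the frame of pod between 0.006 and 0.0135 m and angle between each of stick_a, stick_b, stick_c, stick_d's own z axis and vertical below 0.09 rad and (horizontal distance between stick_b and well0 below 0.006 m or horizontal distance between stick_b and well1 below 0.006 m or horizontal distance between stick_b and well2 below 0.006 m or horizontal distance between stick_b and well3 below 0.006 m) and z of stick_b in the frame of pod between 0.006 and 0.0135 m and (horizontal distance between stick_c and well0 below 0.006 m or horizontal distance between stick_c and well1 below 0.006 m or horizontal distance between stick_c and well2 below 0.006 m or horizontal distance between stick_c and well3 below 0.006 m) and z of stick_c in the frame of pod between 0.006 and 0.0135 m and (horizontal distance between stick_d and well0 below 0.006 m or horizontal distance between stick_d and well1 below 0.006 m or horizontal distance between stick_d and well2 below 0.006 m or horizontal distance between stick_d and well3 below 0.006 m) and z of stick_d in the frame of pod between 0.006 and 0.0135 m and horizontal distance between lid and pod above 0.08 m), for 0.2 s.
2. the lid lies seated on the deck with its ears in the gates, the ring open (horizontal distance between lid and pod below 0.006 m and z of lid in the frame of pod below 0.091 m and angle between lid's own z axis and vertical below 0.05 rad and angle between the y axis of lid and the y axis of pod, either way round below 0.09 rad and value of joint ring below 1.2 rad), for 0.2 s.
3. the ring is turned to its locked stop (value of joint ring above 1.5 rad), for 0.2 s.
At the end, for the whole second after the job is handed in: Every stick present stands upright in a well (within 6 mm of its axis), its underside within about 3.5 mm of the bottomed depth; the lid lies seated on the deck (under 3 mm gap, within 6 mm and 5 degrees of square) with the ring at its locked stop (over 1.5 rad), all at rest ((horizontal distance between stick_a and well0 below 0.006 m or horizontal distance between stick_a and well1 below 0.006 m or horizontal distance between stick_a and well2 below 0.006 m or horizontal distance between stick_a and well3 below 0.006 m) and z of stick_a in the frame of pod between 0.006 and 0.0135 m and angle between each of stick_a, stick_b, stick_c, stick_d's own z axis and vertical below 0.09 rad and (horizontal distance between stick_b and well0 below 0.006 m or horizontal distance between stick_b and well1 below 0.006 m or horizontal distance between stick_b and well2 below 0.006 m or horizontal distance between stick_b and well3 below 0.006 m) and z of stick_b in the frame of pod between 0.006 and 0.0135 m and (horizontal distance between stick_c and well0 below 0.006 m or horizontal distance between stick_c and well1 below 0.006 m or horizontal distance between stick_c and well2 below 0.006 m or horizontal distance between stick_c and well3 below 0.006 m) and z of stick_c in the frame of pod between 0.006 and 0.0135 m and (horizontal distance between stick_d and well0 below 0.006 m or horizontal distance between stick_d and well1 below 0.006 m or horizontal distance between stick_d and well2 below 0.006 m or horizontal distance between stick_d and well3 below 0.006 m) and z of stick_d in the frame of pod between 0.006 and 0.0135 m and horizontal distance between lid and pod below 0.006 m and z of lid in the frame of pod below 0.091 m and angle between lid's own z axis and vertical below 0.05 rad and angle between the y axis of lid and the y axis of pod, either way round below 0.09 rad and linear speed of each of stick_a, stick_b, stick_c, stick_d, lid below 0.02 m/s and value of joint ring above 1.5 rad); the robot touches nothing.
It fails at once if the jar is knocked about (moved over 30 mm) (distance of jar from where it was at the start of the episode above 0.03 m).
It fails at once if the speaker is knocked about (moved over 30 mm) (distance of speaker from where it was at the start of the episode above 0.03 m).
It fails at once if the vise is knocked about (moved over 30 mm) (distance of vise from where it was at the start of the episode above 0.03 m).
Of stick_a, stick_b, stick_c, stick_d only 2 to 4 are there at a start; the rules pass over those that are not, and their reading is None.
At some moment in a run one of lid may be knocked a few centimetres aside while the robot is not near it.
It also fails if it takes over 210 s, if anything falls off the work surface, if the arm or the gripper's body presses on something with over 40 N, if the wrist force passes 120 N, or if a joint passes its speed limit or range.

### The arm

A 7-joint arm with a two-finger parallel gripper is mounted at the origin on the work surface. World frame = base frame: x ahead of the robot, y to its left, z up, the work surface at z = 0. Lengths are in mm, angles in rad, forces in N, time in s.
With the tool pointing down it reaches from about 400 to 850 mm from the base axis. Payload 4.4 kg.
Tool frame: the origin (TCP) lies at the very end of the fingers, on their centre line; the grasp point (between the pads) lies 19 mm behind it; z points along the fingers, y is the line along which they close (so a half turn about z gives the same grasp; the last joint's range is limited). The gripper opens to 94 mm and grips with 3 to 60 N. Pads are 16 mm wide; open, the fingers measure 119 mm over their backs; the gripper's body (75 mm by 177 mm) begins 78 mm behind the grasp point.
Start: joints at [1.123, 0.628, 0.038, 1.517, -0.027, 0.996, -0.02], TCP at [242.213, -603.2, 205.478] pointing down, gripper open.
Joint ranges: [-3.06, 3.06], [-0.37, 2.12], [-1.25, 1.32], [0.18, 2.47], [-1.1, 4.24], [0.23, 1.98], [-2.94, 2.94]. Speed limits (rad/s): [2.57, 2.57, 3.14, 3.14, 3.14, 3.14, 3.14].

### API

Orientations are given as a unit quaternion [w, x, y, z].
In Python, from rig import observe, capture, hand_in gives the robot as it stands.
- The arm moves only by the tool arm_command, never from a script. Its argument "commands" is a list of rows, each a list of 2 entries, a list of its own where there are three numbers: the shift along the tool's x, y, z in units of 25 mm (1.0 is 25 mm), then the turn about the tool's z in degrees. A call has 1 to 8 rows; each row is the pose to reach, as a shift and turn from the pose commanded when the call began, along the tool's axes at that moment; what a row does not reach only later rows make up. A row lasts 1/10 s, in which the tool goes at most 50 mm and 8.59 degrees, less where a joint would pass 70% of its speed; a pose out of reach is approached as far as the arm can. A call with a gripper value outside its range is refused whole. "fingers" is the gripper command: -1 is fully open, 1 is shut, values between are in proportion, set as the call begins (left out, the last holds). The fingers move at their own pace and stop on an object; "grip_force" is the grip in N (left out, the last holds). Time passes only in rows, so rows that repeat a pose let the fingers close. It gives the time, the measured TCP pose, the force, the opening and the grip force at its end, in the units of the state.
- observe(): the state, without advancing time (a new reading comes with each control period).
- capture(name): name is "side" or "top" or "wrist"; returns a dict with "pixels" (480x640x3 uint8, red, green, blue), "depth" (480x640 float32, mm along the optical axis (not along the pixel's ray), 0 where there is no reading), "fx", "fy", "cx", "cy" (pixels), "k1" (the pictures are not rectified: a ray, as slopes to the right and down, at radius r is drawn at 1 + k1 r^2 times it, then the intrinsics apply), "R" (3x3) and "t" (3): a world point X has camera coordinates R X + t. Camera axes: x right, y down, z forward; pixel columns grow to the right and rows downward; lengths in mm; the calibration is good to about 2 mm. A picture is of the moment at which its call begins.
- hand_in(): hands the job in; it is judged then, once.
The state is a dict: "time": time; "joint_positions": joint angles; "qd": joint speeds; "joint_torque": joint torques, N m; "ee_pos": TCP position; "ee_rot": TCP orientation; "contact_force": force on the tool from outside, world axes, zero at the start; "torque": the same for the moment, N m; "width": finger opening in mm; "grasp_force": force on a finger pad.
Only numpy, scipy, OpenCV 4.12 (cv2) and the standard library are available. Lean on these libraries where they do the work, as an engineer would, in place of code of your own. Each camera call takes 0.05 s, during which the arm holds its last target. There are 200 camera calls.

## Working session

There is one attempt and no reset: what is moved stays moved. The work goes in short steps, Python scripts to look and compute and a tool call to move; the robot and the scene stay as the last step left them, time stands still between calls to the robot, and variables do not carry over. Pictures are saved under pics/ and viewed, at most 14 in all, crops included, and the job is handed in when it is done.

Besides the shell and the picture viewer there is one more tool, called after ">>>" by a JSON object that holds its "fn" and its "kwargs". arm_command: Moves the arm, as the interface text tells. Its arguments: {"type":"object","properties":{"commands":{"type":"array","items":{"type":"array"}},"fingers":{"type":"number"},"grip_force":{"type":"number"}},"required":["commands"]}

```bash
mkdir -p pics; ls; cat > h.py <<'E'
import numpy as np, cv2
from rig import observe, capture, hand_in
def pts(c):
    # world point for every pixel from depth
    h,w=c['depth'].shape
    u,v=np.meshgrid(np.arange(w),np.arange(h))
    K=np.array([[c['fx'],0,c['cx']],[0,c['fy'],c['cy']],[0,0,1.]])
    n=cv2.undistortPoints(np.stack([u,v],-1).reshape(-1,1,2).astype(np.float64),K,np.array([c['k1'],0,0,0.])).reshape(h,w,2)
    d=c['depth'][...,None].astype(float)
    P=np.concatenate([n*d,d],-1)
    W=(P-np.array(c['t']))@np.array(c['R'])
    rays=np.concatenate([n,np.ones((h,w,1))],-1)@np.array(c['R'])
    o=-np.array(c['R']).T@np.array(c['t'])
    return W,rays,o
def plane(c,u,v,z):
    W,r,o=pts(c); r=r[int(v),int(u)]
    return o+r*(z-o[2])/r[2]
def save(c,n,box=None):
    im=cv2.cvtColor(np.ascontiguousarray(c['pixels']),cv2.COLOR_RGB2BGR)
    if box: im=cv2.resize(im[box[1]:box[3],box[0]:box[2]],None,fx=2,fy=2)
    cv2.imwrite('pics/'+n,im)
E
python3 - <<'E'
from h import *
import pickle
print(observe())
for n in ('top','side'):
    c=capture(n); pickle.dump(c,open(n+'.pkl','wb')); save(c,n+'0.png')
    print(n,c['fx'],c['k1'],np.round(c['R'],3).tolist(),np.round(c['t'],1), -np.array(c['R']).T@c['t'])
E
```

```text
pics
{'time': 0.0, 'joint_positions': array([ 1.12315558,  0.62929656,  0.03846046,  1.5183648 , -0.02702175,
        0.99628796, -0.01999698]), 'qd': array([ 0.00023712, -0.00277473, -0.00141915,  0.00014581,  0.00038665,
        0.00024886,  0.00011159]), 'joint_torque': array([ 2.10835083e-04, -5.49726498e+01,  1.14327159e+00, -1.86635166e+01,
       -5.22698939e-02,  2.35781644e-02,  1.98729481e-04]), 'ee_pos': array([ 241.98512038, -602.56360773,  204.58760123]), 'ee_rot': array([-9.01081653e-04,  9.81831834e-01,  1.89750903e-01, -1.81380777e-04]), 'contact_force': array([-0.59603511, -0.13985499, -0.09709607]), 'torque': array([-0.02476544,  0.01197488, -0.02819035]), 'grasp_force': 0.0, 'width': 93.95657375532042}
top 566.5556546124509 -0.18324236087112164 [[-0.008, -1.0, 0.004], [-0.995, 0.007, -0.095], [0.095, -0.004, -0.995]] [  36.8  571.  1205.5] [ 454.36968691   37.8852205  1254.09832381]
side 442.0824789468709 -0.0655613608732031 [[0.792, -0.61, -0.013], [-0.392, -0.493, -0.776], [0.467, 0.62, -0.63]] [-442.7  303.2  591.6] [ 193.29288817 -487.4300758   602.44220348]
```

View pics/top0.png

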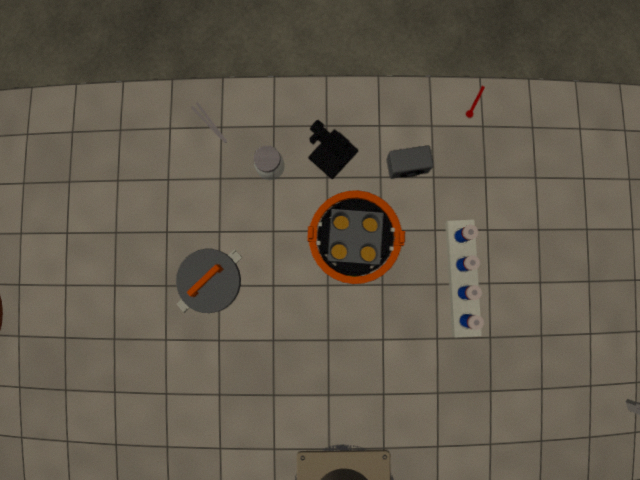

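View pics/side0.png

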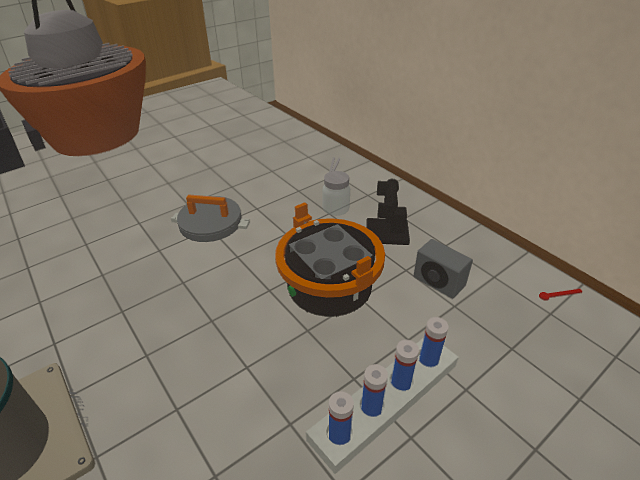

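The top view shows the pod at (355,237), its tabs at (311,234) and (402,237), the lid at (208,281) and four white stick tops at about (470,232), (473,263), (473,292) and (474,321). The side view confirms four sticks, and the green lamp at (292,290) faces the robot.

```bash
cat > m.py <<'E'
from h import *
import pickle,sys
def meas(c,label):
    W,r,o=pts(c); hsv=cv2.cvtColor(np.ascontiguousarray(c['pixels']),cv2.COLOR_RGB2HSV)
    H,S,V=[hsv[...,i].astype(int) for i in range(3)]
    ok=c['depth']>0; x,y,z=W[...,0],W[...,1],W[...,2]
    print('==',label)
    near=ok&(abs(x-570)<330)&(abs(y)<450)
    org=near&(H<14)&(S>150)&(V>80)
    def blobs(m,mn,name,plz=None):
        n,l,s,cc=cv2.connectedComponentsWithStats(m.astype(np.uint8))
        for i in range(1,n):
            if s[i,4]<mn: continue
            k=l==i; out=W[k]
            t=''
            if plz is not None:
                q=o+r[k]*((plz-o[2])/r[k][:,2])[:,None]; (cx,cy),rad=cv2.minEnclosingCircle(q[:,:2].astype(np.float32)); t=f'ray mean {q.mean(0).round(1)[:2]} circ {cx:.1f},{cy:.1f} r{rad:.1f}'
            print(name,'px',cc[i].round(1),s[i,4],'W',out.mean(0).round(1),'med',np.median(out,0).round(1),'zmax',out[:,2].max().round(1),t)
    blobs(org&(z>112),8,'tab/handle')
    k=org&(z>70)&(z<108)
    rx=o+r[k]*((100-o[2])/r[k][:,2])[:,None]
    blobs(near&(S<90)&(V>110)&(z>75)&(z<125),15,'white top',102)
    blobs(near&(H>100)&(H<130)&(S>120),20,'blue')
    blobs(near&(H>14)&(H<30)&(S>120)&(V>80),20,'brass',40)
    blobs(near&(H>50)&(H<90)&(S>100)&(V>50),8,'green')
    return W,r,o,hsv,org
if __name__=='__main__':
    for n in ('top','side'):
        c=pickle.load(open(n+'.pkl','rb')); W,r,o,hsv,org=meas(c,n)
        if n=='top':
            for u,v in((355,237),(341,222),(208,281),(470,232),(205,281),(260,160),(410,160),(333,150),(319,130)): print(u,v,W[v,u].round(1))
            m=org.astype(np.uint8); cs,_=cv2.findContours(m,cv2.RETR_CCOMP,cv2.CHAIN_APPROX_NONE)
            for q in sorted(cs,key=len)[-3:]:
                q=q[:,0]; 
                for zz in (85,106):
                    p=o+r[q[:,1],q[:,0]]*((zz-o[2])/r[q[:,1],q[:,0]][:,2])[:,None]
                    print('orange',zz,len(q),cv2.fitEllipse(p[:,:2].astype(np.float32)))
        save(c,n+'pod.png',(290,170,420,300) if n=='top' else (260,190,400,320))
a=[cv2.resize(cv2.imread('pics/'+n+'pod.png'),(400,400)) for n in('top','side')]; cv2.imwrite('pics/pod2.png',np.hstack(a))
E
python3 m.py
```

```text
== top
tab/handle px [310.8 232.4] 65 W [571.7  63.4 131.1] med [571.   63.  130.9] zmax 137.6 
tab/handle px [401.2 236.8] 76 W [ 561.7 -117.4  130.1] med [ 561.  -116.9  131.8] zmax 136.6 
white top px [470.4 231.6] 162 W [ 574.1 -266.1  102.9] med [ 573.2 -266.1  103. ] zmax 108.5 ray mean [ 574.2 -266.3] circ 573.6,-265.8 r16.8
white top px [471.7 262.7] 161 W [ 509.6 -266.9  102.8] med [ 509.2 -266.7  103. ] zmax 110.3 ray mean [ 509.6 -267.1] circ 510.2,-267.0 r16.3
white top px [473.7 292. ] 166 W [ 449.2 -269.7  102.6] med [ 449.2 -268.9  102.9] zmax 109.8 ray mean [ 449.2 -269.8] circ 449.4,-269.6 r16.1
white top px [475.9 322.2] 162 W [ 387.4 -272.9  102.8] med [ 387.5 -272.7  103.2] zmax 108.7 ray mean [ 387.3 -273.1] circ 387.5,-273.3 r16.0
blue px [459.2 236.3] 80 W [ 569.3 -254.1   52.9] med [ 568.4 -252.5   53.9] zmax 80.2 
blue px [460.4 264.7] 76 W [ 508.1 -255.1   53. ] med [ 507.5 -254.5   53.5] zmax 85.2 
blue px [462.  292.6] 78 W [ 448.2 -257.9   49.4] med [ 447.4 -257.4   50. ] zmax 80.0 
blue px [463.9 319.9] 78 W [ 389.7 -260.8   50.1] med [ 390.2 -260.    51
[... 3439 characters left out ...]
72.3  58.4 106.4] med [571.7  58.6 106.4] zmax 108.2 ray mean [623.  131.5] circ 623.7,134.2 r15.3
brass px [365.1 244.6] 561 W [629.5 -52.1  86.8] med [638.1 -63.7  85.4] zmax 115.7 ray mean [668.9 -12.8] circ 635.4,5.9 r96.9
brass px [306.6 224.3] 39 W [582.3  60.3  85.6] med [583.3  60.2  85.5] zmax 94.4 ray mean [616.7 108.7] circ 617.4,111.8 r16.7
brass px [305.  270.8] 744 W [503.8 -38.6  85.3] med [497.9 -46.2  85.3] zmax 87.7 ray mean [531.    0.7] circ 582.2,14.0 r102.4
brass px [363.3 260. ] 36 W [ 562.5 -118.8  132.1] med [ 562.4 -119.3  132.1] zmax 133.5 ray mean [634.8 -46.6] circ 634.1,-47.9 r13.4
green px [291.5 290.8] 56 W [485.3 -22.9  33.6] med [484.6 -23.4  34.1] zmax 41.0
```

View pics/pod2.png

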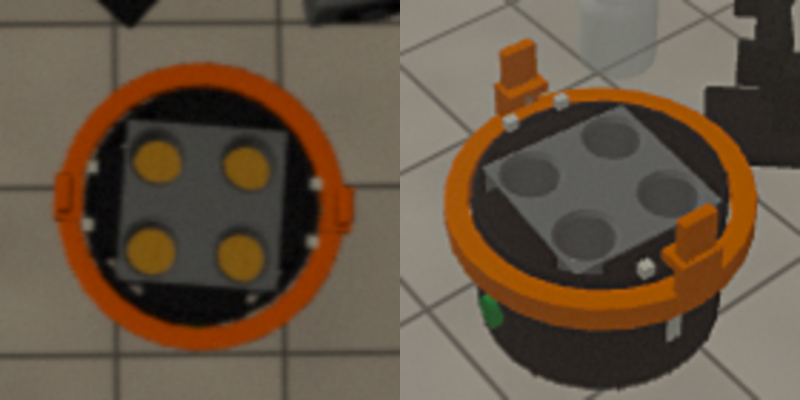

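>>> {"fn": "arm_command", "kwargs": {"commands": [[[0,0,-2],7.3],[[0,0,-2],14.6],[[0,0,-2],21.9],[[0,0,-2],21.9]], "fingers": 1}}

```text
time: 0.5
ee_pos: [242.2, -602.9, 255.3]
ee_rot: [-0.0, 1.0, -0.0, -0.0]
contact_force: [-0.2, -0.1, -0.0]
width: 65.6
grasp_force: 0.0
```

>>> {"fn": "arm_command", "kwargs": {"commands": [[[7.2,-13.35,0],0],[[7.2,-13.35,0],0],[[7.2,-13.35,0],0],[[7.2,-13.35,0],0],[[7.2,-13.35,0],0],[[7.2,-13.35,0],0],[[7.2,-13.35,0],0],[[7.2,-13.35,0],0]]}}

```text
time: 1.3
ee_pos: [424.0, -265.0, 255.2]
ee_rot: [-0.001, 1.0, 0.004, -0.0]
contact_force: [0.4, -1.1, 1.1]
width: 1.9
grasp_force: 0.0
```

>>> {"fn": "arm_command", "kwargs": {"commands": [[[7.2,-13.35,0],0],[[7.2,-13.35,0],0],[[7.2,-13.35,0],0],[[7.2,-13.35,0],0],[[7.2,-13.35,0],0],[[7.2,-13.35,0],0],[[7.2,-13.35,0],0],[[7.2,-13.35,0],0]]}}

```text
time: 2.1
ee_pos: [603.3, 69.3, 254.7]
ee_rot: [-0.001, 1.0, 0.004, -0.0]
contact_force: [-0.5, -0.9, 0.6]
width: 0.3
grasp_force: 0.0
```

>>> {"fn": "arm_command", "kwargs": {"commands": [[[0,0,0],0],[[0,0,1.9],0],[[0,0,3.8],0],[[0,0,5],0],[[0,0,5.7],0],[[0,0,5.7],0]]}}

```text
time: 2.7
ee_pos: [599.6, 62.6, 110.0]
ee_rot: [0.001, 1.0, 0.0, -0.003]
contact_force: [0.1, -1.0, -0.3]
width: 0.6
grasp_force: 0.0
```

```bash
cat >> h.py <<'E'
POD=np.array([567,-27.2])
def yaw():
    q=observe()['ee_rot']; return np.arctan2(2*q[1]*q[2]+2*q[0]*q[3],1-2*(q[2]**2+q[3]**2))
def rows(pts,psi0=None,dpsi=None):
    """world xyz targets -> tool shifts (units), from current pose; dpsi cumulative yaw change (rad, ccw)"""
    s=observe(); p=s['ee_pos']; a=yaw() if psi0 is None else psi0
    out=[]
    for i,t in enumerate(pts):
        d=np.array(t)-p
        out.append([[round(float(v),2) for v in ((d[0]*np.cos(a)+d[1]*np.sin(a))/25,(d[0]*np.sin(a)-d[1]*np.cos(a))/25,-d[2]/25)],round(-np.degrees(dpsi[i]),1) if dpsi is not None else 0])
    return out
def arc(r,angs,z,psi):
    """targets on circle about the pod"""
    return [[POD[0]+r*np.cos(a),POD[1]+r*np.sin(a),z] for a in angs]
E
python3 - <<'E'
from h import *
s=observe(); print(s['ee_pos'],yaw(),s['joint_positions'].round(2))
p=s['ee_pos'][:2]-POD; a0=np.arctan2(p[1],p[0]); print(np.hypot(*p),np.degrees(a0))
# tab final angle: pod -x dir (180-4.6 deg) ; keep ring at ~0.08
end=np.pi-0.08-0.08-0.24
n=14; A=np.linspace(a0,end,n+1)[1:]
T=[[POD[0]+93*np.cos(a),POD[1]+93*np.sin(a),112] for a in A]
a=yaw(); D=[(x-a0)*1.12 for x in A]
for r in rows(T,a,D): print(r)
E
```

```text
[599.63231644  62.5654699  109.99352599] 0.0006366493498032391 [-0.16  0.68  0.02  1.74 -0.01  0.73 -1.71]
95.51286647525095 70.02234649809338
[[-0.42, -0.02, -0.08], np.float64(-7.0)]
[[-0.82, -0.1, -0.08], np.float64(-13.9)]
[[-1.22, -0.13, -0.08], np.float64(-20.9)]
[[-1.62, -0.12, -0.08], np.float64(-27.9)]
[[-2.02, -0.06, -0.08], np.float64(-34.8)]
[[-2.41, 0.04, -0.08], np.float64(-41.8)]
[[-2.79, 0.18, -0.08], np.float64(-48.8)]
[[-3.15, 0.36, -0.08], np.float64(-55.7)]
[[-3.49, 0.58, -0.08], np.float64(-62.7)]
[[-3.8, 0.83, -0.08], np.float64(-69.6)]
[[-4.09, 1.12, -0.08], np.float64(-76.6)]
[[-4.34, 1.44, -0.08], np.float64(-83.6)]
[[-4.56, 1.78, -0.08], np.float64(-90.5)]
[[-4.73, 2.14, -0.08], np.float64(-97.5)]
```

>>> {"fn": "arm_command", "kwargs": {"commands": [[[-0.42,-0.02,-0.08],-7],[[-0.82,-0.1,-0.08],-14],[[-1.22,-0.13,-0.08],-21],[[-1.62,-0.12,-0.08],-28],[[-2.02,-0.06,-0.08],-35],[[-2.41,0.04,-0.08],-42],[[-2.79,0.18,-0.08],-49],[[-3.15,0.36,-0.08],-56]]}}

```text
time: 3.5
ee_pos: [524.3, 55.6, 116.5]
ee_rot: [0.0, 0.881, 0.472, 0.001]
contact_force: [0.1, 1.8, 0.3]
width: 0.4
grasp_force: 0.9
```

```bash
python3 - <<'E'
from h import *
s=observe(); print(s['ee_pos'],yaw(),s['contact_force'])
p=s['ee_pos'][:2]-POD; a0=np.arctan2(p[1],p[0]); print(np.hypot(*p),np.degrees(a0))
end=np.pi-0.08-0.08-0.24
A=np.linspace(a0,end,7)[1:]
T=[[POD[0]+93*np.cos(a),POD[1]+93*np.sin(a),112] for a in A]
a=yaw()
for r in rows(T,a,[(x-a0)*1.12 for x in A]): print(r)
E
```

```text
[524.28175846  55.57553516 116.52014115] 0.9837041076260964 [0.11155726 1.80151116 0.32756682]
93.14846955420661 117.2970495147785
[[-0.39, -0.18, 0.18], np.float64(-7.4)]
[[-0.8, -0.32, 0.18], np.float64(-14.9)]
[[-1.22, -0.42, 0.18], np.float64(-22.3)]
[[-1.65, -0.46, 0.18], np.float64(-29.7)]
[[-2.08, -0.45, 0.18], np.float64(-37.1)]
[[-2.5, -0.4, 0.18], np.float64(-44.6)]
```

>>> {"fn": "arm_command", "kwargs": {"commands": [[[-0.39,-0.18,0.1],-7.4],[[-0.8,-0.32,0.1],-14.9],[[-1.22,-0.42,0.1],-22.3],[[-1.65,-0.46,0.1],-29.7],[[-2.08,-0.45,0.1],-37],[[-2.5,-0.4,0.1],-44],[[-2.5,-0.4,0.1],-44]]}}

```text
time: 4.2
ee_pos: [480.5, 6.6, 113.4]
ee_rot: [0.001, 0.643, 0.766, -0.0]
contact_force: [0.3, 0.1, -0.6]
width: 0.8
grasp_force: 0.0
```

>>> {"fn": "arm_command", "kwargs": {"commands": [[[0.4,0,0],0],[[0.4,0,-1.5],0],[[0.4,0,-3],0],[[0.4,0,-4.5],8],[[0.4,0,-5.5],16],[[0.4,0,-5.5],24],[[0.4,0,-5.5],32],[[0.4,0,-5.5],40]], "fingers": -0.2}}

```text
time: 5.0
ee_pos: [479.1, 20.3, 250.9]
ee_rot: [0.0, 0.868, 0.497, 0.001]
contact_force: [-0.4, -0.2, 0.7]
width: 56.1
grasp_force: 0.0
```

```bash
python3 - <<'E'
from h import *
import m,pickle
s=observe(); print(s['ee_pos'],np.degrees(yaw()),s['contact_force'],s['width'])
c=capture('side'); pickle.dump(c,open('side.pkl','wb')); m.meas(c,'side')
save(c,'s1.png')
E
```

```text
[479.13878054  20.32981346 250.88866628] 59.62180765428273 [-0.38547213 -0.23655344  0.72582524] 56.07443205270998
== side
tab/handle px [372.1 218.8] 81 W [657.1 -39.  122.1] med [656.3 -41.3 122.1] zmax 132.2 
tab/handle px [283.6 256.7] 96 W [473.9 -24.3 122.1] med [472.7 -28.3 122.3] zmax 132.9 
white top px [336.  176.9] 261 W [736.3 158.4  85.5] med [736.2 158.7  85.6] zmax 88.3 ray mean [719.  137.8] circ 719.1,137.9 r27.2
white top px [315.7 222.5] 19 W [593.4  45.9  93.4] med [593.5  45.3  93.6] zmax 96.6 ray mean [586.7  36.9] circ 586.3,37.2 r7.7
white top px [298.1 229.3] 22 W [554.7  49.2  93.9] med [554.8  49.1  94.8] zmax 96.2 ray mean [548.9  40.7] circ 548.9,40.1 r7.4
white top px [364.6 267.6] 26 W [ 581.7 -103.9   93.3] med [ 581.1 -104.6   94.6] zmax 97.5 ray mean [ 575.1 -110.4] circ 575.2,-110.1 r6.7
white top px [345.6 276.8] 28 W [ 542.3 -101.    93.6] med [ 541.8 -100.8   94. ] zmax 97.0 ray mean [ 536.6 -107.3] circ 536.8,-108.1 r7.1
white top px [436.4 327.3] 404 W [ 572.2 -266.6  101.1] med [ 571.5 -267.   102.6] zmax 105.4 ray mean [ 571.5 -267. ] circ 57
[... 1088 characters left out ...]
9 W [658.8 -35.7 132.3] med [659.1 -36.8 132.2] zmax 134.7 ray mean [750.1  53. ] circ 749.8,53.9 r11.8
brass px [347.  263.4] 1076 W [574.8 -68.5  84.9] med [581.3 -83.3  85.3] zmax 87.9 ray mean [607.9 -32.2] circ 602.2,13.6 r105.8
brass px [306.6 224.1] 49 W [582.8  61.1  85.6] med [583.6  61.1  85.2] zmax 94.1 ray mean [617.1 109.5] circ 618.1,109.1 r15.9
brass px [369.4 225.9] 45 W [653.7 -36.8 106.3] med [653.1 -38.4 106.2] zmax 108.3 ray mean [715.2  23.4] circ 716.7,25.1 r16.6
brass px [285.  245.6] 195 W [506.3  20.8  99.9] med [507.7  41.   86.3] zmax 133.6 ray mean [543.2  80.9] circ 548.3,72.1 r59.0
green px [291.4 290.9] 55 W [485.2 -22.9  33.6] med [484.6 -23.6  34.9] zmax 40.6
```

>>> {"fn": "arm_command", "kwargs": {"commands": [[[-7.97,9.05,0],8],[[-7.97,9.05,0],16],[[-7.97,9.05,0],24],[[-7.97,9.05,0],32],[[-7.97,9.05,0],40],[[-7.97,9.05,0],48],[[-7.97,9.05,0],56],[[-7.97,9.05,0],59.6]]}}

```text
time: 5.85
ee_pos: [575.6, -267.9, 249.6]
ee_rot: [0.0, 1.0, 0.001, 0.0]
contact_force: [-0.5, 0.5, 0.2]
width: 56.3
grasp_force: 0.0
```

>>> {"fn": "arm_command", "kwargs": {"commands": [[[0,0,1],0],[[0,0,2],0],[[0,0,3],0],[[0,0,4],0],[[0,0,4],0],[[0,0,4],0]]}}

```text
time: 6.45
ee_pos: [575.6, -266.0, 150.4]
ee_rot: [-0.0, 1.0, 0.004, 0.0]
contact_force: [-0.5, -0.0, 0.8]
width: 56.1
grasp_force: 0.0
```

>>> {"fn": "arm_command", "kwargs": {"commands": [[[-0.08,0,1],0],[[-0.08,0,2],0],[[-0.08,0,2.9],0],[[-0.08,0,2.9],0],[[-0.08,0,2.9],0]]}}

```text
time: 6.95
ee_pos: [574.2, -267.1, 79.1]
ee_rot: [0.0, 1.0, 0.003, 0.001]
contact_force: [-0.2, -0.4, 0.1]
width: 56.5
grasp_force: 0.0
```

>>> {"fn": "arm_command", "kwargs": {"commands": [[[0,0,0],0],[[0,0,0],0],[[0,0,0],0],[[0,0,0],0],[[0,0,0],0]], "fingers": 1, "grip_force": 25}}

```text
time: 7.45
ee_pos: [573.5, -266.9, 78.2]
ee_rot: [0.0, 1.0, 0.003, 0.001]
contact_force: [-0.0, 1.0, 3.5]
width: 29.7
grasp_force: 24.9
```

>>> {"fn": "arm_command", "kwargs": {"commands": [[[0,0,-0.5],0],[[0,0,-1.5],0],[[0,0,-3],0],[[0,0,-4.5],0],[[0,0,-5.6],0],[[0,0,-5.6],0]]}}

```text
time: 8.05
ee_pos: [575.5, -268.1, 222.5]
ee_rot: [0.002, 1.0, 0.003, 0.004]
contact_force: [0.7, -0.4, -0.9]
width: 29.6
grasp_force: 24.9
```

>>> {"fn": "arm_command", "kwargs": {"commands": [[[0.2,-1.7,0],0],[[0.36,-3.4,0],0],[[0.52,-5.1,0],0],[[0.7,-6.8,0],0],[[0.86,-8.5,0],0],[[1,-9.8,0],0],[[1.08,-10.68,0],0],[[1.08,-10.68,0],0]]}}

```text
time: 8.85
ee_pos: [597.4, 5.4, 216.4]
ee_rot: [-0.001, 1.0, 0.007, -0.001]
contact_force: [-0.1, 0.9, -2.3]
width: 29.7
grasp_force: 24.9
```

>>> {"fn": "arm_command", "kwargs": {"commands": [[[0,0,1],0],[[0,0,2],0],[[0,0,2],0],[[0,0,2],0],[[0,0,2],0]]}}

```text
time: 9.35
ee_pos: [599.0, -0.5, 168.5]
ee_rot: [0.0, 1.0, 0.003, 0.001]
contact_force: [0.7, 0.5, -0.7]
width: 29.6
grasp_force: 24.9
```

```bash
python3 - <<'E'
from h import *
for i in range(3):
    s=observe(); print(s['time'],s['ee_pos'],s['qd'].round(3),yaw()); capture('wrist')
c=capture('wrist'); save(c,'w1.png')
E
```

```text
9.35 [ 5.99013531e+02 -4.67666013e-01  1.68540974e+02] [-0.004 -0.009 -0.004 -0.004 -0.001 -0.003 -0.001] 0.005584954370246454
9.4 [ 5.99139768e+02 -2.86226945e-01  1.68733887e+02] [-0.005 -0.005  0.     0.002  0.    -0.001 -0.   ] 0.005832655689356682
9.45 [ 5.99054262e+02 -7.46065889e-02  1.68717804e+02] [-0.003  0.     0.001  0.006  0.    -0.002  0.001] 0.006052692473023355
```

View pics/w1.png

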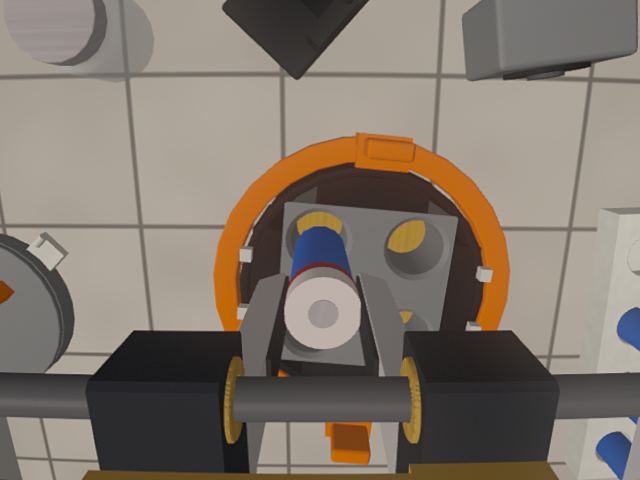

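The wrist view shows the stick at (322,310) lining up with the far-left well, mouth near (318,240). I'll lower it.

>>> {"fn": "arm_command", "kwargs": {"commands": [[[0.07,-0.05,0.3],0],[[0.07,-0.05,0.7],0],[[0.07,-0.05,1.1],0],[[0.07,-0.05,1.5],0],[[0.07,-0.05,1.9],0],[[0.07,-0.05,2.2],0],[[0.07,-0.05,2.4],0],[[0.07,-0.05,2.4],0]]}}

```text
time: 10.35
ee_pos: [599.6, 1.5, 106.8]
ee_rot: [0.0, 1.0, 0.003, -0.0]
contact_force: [-0.5, 0.4, -1.1]
width: 29.9
grasp_force: 24.9
```

>>> {"fn": "arm_command", "kwargs": {"commands": [[[0,0,0],0],[[0,0,0],0],[[0,0,0],0],[[0,0,-0.8],0],[[0,0,-1.6],0],[[0,0,-1.6],0]], "fingers": -0.2}}

```text
time: 10.95
ee_pos: [602.2, 1.6, 150.3]
ee_rot: [-0.0, 1.0, 0.003, 0.003]
contact_force: [-0.3, -0.1, -0.8]
width: 56.5
grasp_force: 0.0
```

>>> {"fn": "arm_command", "kwargs": {"commands": [[[0.04,0,0],0],[[0.04,0,0],0],[[0.04,0,0],0],[[0.04,0,0],0],[[0.04,0,0],0]], "fingers": 1}}

```text
time: 11.45
ee_pos: [600.7, 1.5, 147.0]
ee_rot: [0.0, 1.0, 0.003, -0.0]
contact_force: [-0.1, -0.7, -0.5]
width: 19.7
grasp_force: 0.0
```

>>> {"fn": "arm_command", "kwargs": {"commands": [[[0,0,0.3],0],[[0,0,0.6],0],[[0,0,0.9],0],[[0,0,1.2],0],[[0,0,1.4],0],[[0,0,1.6],0],[[0,0,1.7],0],[[0,0,1.7],0]]}}

```text
time: 12.25
ee_pos: [600.8, 1.7, 104.5]
ee_rot: [-0.0, 1.0, 0.003, -0.0]
contact_force: [0.4, 0.2, -0.0]
width: 0.5
grasp_force: 0.0
```

>>> {"fn": "arm_command", "kwargs": {"commands": [[[0,0,0.1],0],[[0,0,0.2],0],[[0,0,0.25],0],[[0,0,0.25],0]]}}

```text
time: 12.65
ee_pos: [601.9, 1.3, 100.2]
ee_rot: [0.0, 1.0, 0.003, 0.001]
contact_force: [-2.7, -0.2, 13.7]
width: 0.7
grasp_force: 6.4
```

>>> {"fn": "arm_command", "kwargs": {"commands": [[[0,0,0.05],0],[[0,0,0.1],0],[[0,0,0.1],0]]}}

```text
time: 12.95
ee_pos: [603.5, 1.2, 100.1]
ee_rot: [0.0, 1.0, 0.003, 0.003]
contact_force: [-4.2, -0.7, 25.7]
width: 0.5
grasp_force: 13.0
```

>>> {"fn": "arm_command", "kwargs": {"commands": [[[0,0,-1],0],[[0,0,-2.5],0],[[0,0,-4.5],0],[[0,0,-6],0],[[0,0,-6],0]], "fingers": -0.2}}

```text
time: 13.45
ee_pos: [604.4, 1.6, 251.5]
ee_rot: [-0.0, 1.0, 0.003, 0.005]
contact_force: [-0.2, -1.0, -0.5]
width: 37.3
grasp_force: 0.0
```

>>> {"fn": "arm_command", "kwargs": {"commands": [[[-0.6,1.8,0],0],[[-1.2,3.6,0],0],[[-1.8,5.4,0],0],[[-2.4,7.2,0],0],[[-3,9,0],0],[[-3.5,10.2,0],0],[[-3.64,10.75,0],0],[[-3.64,10.75,0],0]]}}

```text
time: 14.25
ee_pos: [510.7, -269.4, 245.2]
ee_rot: [-0.0, 1.0, 0.001, -0.001]
contact_force: [-0.8, -0.2, -0.4]
width: 56.6
grasp_force: 0.0
```

>>> {"fn": "arm_command", "kwargs": {"commands": [[[0,0,1.5],0],[[0,0,3],0],[[0,0,4],0],[[0,0,4],0],[[0,0,4],0],[[0,0,4],0]]}}

```text
time: 14.85
ee_pos: [513.5, -267.1, 147.7]
ee_rot: [0.0, 1.0, 0.004, 0.001]
contact_force: [0.3, -0.7, -0.1]
width: 56.6
grasp_force: 0.0
```

>>> {"fn": "arm_command", "kwargs": {"commands": [[[-0.1,0,1],0],[[-0.1,0,2],0],[[-0.1,0,2.8],0],[[-0.1,0,2.8],0],[[-0.1,0,2.8],0]]}}

```text
time: 15.35
ee_pos: [510.3, -268.0, 77.6]
ee_rot: [0.0, 1.0, 0.003, 0.001]
contact_force: [0.4, 1.0, 0.8]
width: 56.3
grasp_force: 0.0
```

>>> {"fn": "arm_command", "kwargs": {"commands": [[[0,0,0],0],[[0,0,0],0],[[0,0,0],0],[[0,0,0],0],[[0,0,0],0]], "fingers": 1}}

```text
time: 15.85
ee_pos: [509.6, -267.9, 76.8]
ee_rot: [0.0, 1.0, 0.003, 0.001]
contact_force: [-0.7, 1.0, 3.9]
width: 29.7
grasp_force: 25.0
```

>>> {"fn": "arm_command", "kwargs": {"commands": [[[0,0,-0.5],0],[[0,0,-1.5],0],[[0,0,-3],0],[[0,0,-4.5],0],[[0,0,-5.6],0],[[0,0,-5.6],0],[[0,0,-5.6],0]]}}

```text
time: 16.55
ee_pos: [508.8, -267.8, 216.3]
ee_rot: [0.0, 1.0, 0.003, 0.0]
contact_force: [0.2, 0.5, -1.4]
width: 28.9
grasp_force: 24.9
```

>>> {"fn": "arm_command", "kwargs": {"commands": [[[0.2,-1.7,0],0],[[0.36,-3.4,0],0],[[0.52,-5.1,0],0],[[0.7,-6.8,0],0],[[0.86,-8.5,0],0],[[1,-9.8,0],0],[[1.1,-10.6,0],0],[[1.16,-10.93,0],0]]}}

```text
time: 17.35
ee_pos: [535.0, 8.4, 214.4]
ee_rot: [-0.0, 1.0, 0.005, -0.002]
contact_force: [1.4, -0.3, -1.2]
width: 29.6
grasp_force: 24.9
```

>>> {"fn": "arm_command", "kwargs": {"commands": [[[0,0,1],0],[[0,0,2],0],[[0,0,2],0],[[0,0,2],0],[[0,0,2],0],[[0,0,2],0]]}}

```text
time: 17.95
ee_pos: [537.2, 5.3, 167.3]
ee_rot: [0.0, 1.0, 0.003, 0.001]
contact_force: [0.4, -0.7, -2.0]
width: 29.7
grasp_force: 24.9
```

>>> {"fn": "arm_command", "kwargs": {"commands": [[[0.05,-0.03,0.3],0],[[0.05,-0.03,0.7],0],[[0.05,-0.03,1.1],0],[[0.05,-0.03,1.5],0],[[0.05,-0.03,1.9],0],[[0.05,-0.03,2.2],0],[[0.05,-0.03,2.4],0],[[0.05,-0.03,2.4],0]]}}

```text
time: 18.75
ee_pos: [537.3, 6.4, 105.5]
ee_rot: [-0.0, 1.0, 0.003, -0.001]
contact_force: [-0.0, 0.6, -1.2]
width: 29.8
grasp_force: 24.9
```

>>> {"fn": "arm_command", "kwargs": {"commands": [[[0,0,0],0],[[0,0,0],0],[[0,0,0],0],[[0,0,-0.8],0],[[0,0,-1.6],0],[[0,0,-1.6],0]], "fingers": -0.2}}

```text
time: 19.35
ee_pos: [539.8, 6.5, 148.8]
ee_rot: [-0.0, 1.0, 0.003, 0.003]
contact_force: [0.0, -0.0, 0.0]
width: 56.5
grasp_force: 0.0
```

>>> {"fn": "arm_command", "kwargs": {"commands": [[[0,0,0],0],[[0,0,0],0],[[0,0,0],0],[[0,0,0],0],[[0,0,0],0],[[0,0,0],0]], "fingers": 1}}

```text
time: 19.95
ee_pos: [537.6, 6.3, 146.0]
ee_rot: [0.0, 1.0, 0.003, -0.0]
contact_force: [0.3, -0.1, -1.2]
width: 11.3
grasp_force: 0.0
```

>>> {"fn": "arm_command", "kwargs": {"commands": [[[0,0,0.3],0],[[0,0,0.6],0],[[0,0,0.9],0],[[0,0,1.2],0],[[0,0,1.4],0],[[0,0,1.6],0],[[0,0,1.8],0],[[0,0,1.8],0]]}}

```text
time: 20.75
ee_pos: [537.4, 6.4, 100.5]
ee_rot: [0.0, 1.0, 0.003, -0.0]
contact_force: [-1.0, -1.0, 0.1]
width: 0.7
grasp_force: 0.0
```

>>> {"fn": "arm_command", "kwargs": {"commands": [[[0,0,0.1],0],[[0,0,0.2],0],[[0,0,0.2],0],[[0,0,0.2],0]]}}

```text
time: 21.15
ee_pos: [540.0, 6.4, 100.0]
ee_rot: [0.0, 1.0, 0.003, 0.003]
contact_force: [-5.0, -0.7, 30.8]
width: 0.5
grasp_force: 15.5
```

>>> {"fn": "arm_command", "kwargs": {"commands": [[[0,0,-1],0],[[0,0,-2.5],0],[[0,0,-4.5],0],[[0,0,-6],0],[[0,0,-6],0]], "fingers": -0.2}}

```text
time: 21.65
ee_pos: [541.1, 6.6, 251.2]
ee_rot: [-0.0, 1.0, 0.003, 0.005]
contact_force: [-0.5, 0.4, -0.4]
width: 36.8
grasp_force: 0.0
```

>>> {"fn": "arm_command", "kwargs": {"commands": [[[-0.6,1.8,0],0],[[-1.2,3.6,0],0],[[-1.8,5.4,0],0],[[-2.4,7.2,0],0],[[-3,9,0],0],[[-3.4,10.2,0],0],[[-3.52,11,0],0],[[-3.52,11,0],0]]}}

```text
time: 22.45
ee_pos: [449.5, -272.4, 245.0]
ee_rot: [0.0, 1.0, 0.0, -0.001]
contact_force: [-0.2, -0.7, 1.2]
width: 56.4
grasp_force: 0.0
```

>>> {"fn": "arm_command", "kwargs": {"commands": [[[0,0,1.5],0],[[0,0,3],0],[[0,0,4],0],[[0,0,4],0],[[0,0,4],0],[[0,0,4],0],[[0,0,4],0],[[0,0,4],0]]}}

```text
time: 23.25
ee_pos: [452.2, -269.5, 147.4]
ee_rot: [0.001, 1.0, 0.003, 0.001]
contact_force: [0.3, 0.2, -0.7]
width: 56.4
grasp_force: 0.0
```

>>> {"fn": "arm_command", "kwargs": {"commands": [[[-0.1,0,1],0],[[-0.1,0,2],0],[[-0.1,0,2.8],0],[[-0.1,0,2.8],0],[[-0.1,0,2.8],0]]}}

```text
time: 23.75
ee_pos: [449.3, -269.4, 76.8]
ee_rot: [0.0, 1.0, 0.003, 0.0]
contact_force: [-0.3, -0.9, 1.0]
width: 56.7
grasp_force: 0.0
```

>>> {"fn": "arm_command", "kwargs": {"commands": [[[0,0,0],0],[[0,0,0],0],[[0,0,0],0],[[0,0,0],0],[[0,0,0],0]], "fingers": 1}}

```text
time: 24.25
ee_pos: [449.4, -269.4, 76.8]
ee_rot: [0.0, 1.0, 0.003, 0.0]
contact_force: [-0.3, 0.3, 4.2]
width: 29.5
grasp_force: 25.0
```

>>> {"fn": "arm_command", "kwargs": {"commands": [[[0,0,-0.5],0],[[0,0,-1.5],0],[[0,0,-3],0],[[0,0,-4.5],0],[[0,0,-5.6],0],[[0,0,-5.6],0],[[0,0,-5.6],0]]}}

```text
time: 24.95
ee_pos: [448.7, -269.1, 216.6]
ee_rot: [0.0, 1.0, 0.003, 0.0]
contact_force: [-0.3, 0.6, -1.9]
width: 29.7
grasp_force: 25.0
```

>>> {"fn": "arm_command", "kwargs": {"commands": [[[0.9,-1.3,0],0],[[1.8,-2.6,0],0],[[2.7,-3.9,0],0],[[3.6,-5.2,0],0],[[4.5,-6.5,0],0],[[5.3,-7.6,0],0],[[5.8,-8.3,0],0],[[5.86,-8.36,0],0]]}}

```text
time: 25.75
ee_pos: [594.2, -55.1, 213.9]
ee_rot: [-0.001, 1.0, 0.006, -0.002]
contact_force: [-1.1, 0.1, -1.2]
width: 29.6
grasp_force: 25.0
```

>>> {"fn": "arm_command", "kwargs": {"commands": [[[0,0,1],0],[[0,0,2],0],[[0,0,2],0],[[0,0,2],0],[[0,0,2],0],[[0,0,2],0]]}}

```text
time: 26.35
ee_pos: [594.7, -59.7, 167.4]
ee_rot: [0.0, 1.0, 0.003, 0.001]
contact_force: [0.1, -0.4, -1.1]
width: 29.5
grasp_force: 25.0
```

>>> {"fn": "arm_command", "kwargs": {"commands": [[[0.04,0.03,0.3],0],[[0.04,0.03,0.7],0],[[0.04,0.03,1.1],0],[[0.04,0.03,1.5],0],[[0.04,0.03,1.9],0],[[0.04,0.03,2.2],0],[[0.04,0.03,2.4],0],[[0.04,0.03,2.4],0]]}}

```text
time: 27.15
ee_pos: [594.8, -60.0, 105.5]
ee_rot: [-0.0, 1.0, 0.003, -0.001]
contact_force: [0.2, 0.0, -1.7]
width: 29.6
grasp_force: 25.0
```

>>> {"fn": "arm_command", "kwargs": {"commands": [[[0,0,0],0],[[0,0,0],0],[[0,0,0],0],[[0,0,-0.8],0],[[0,0,-1.6],0],[[0,0,-1.6],0]], "fingers": -0.2}}

```text
time: 27.75
ee_pos: [597.4, -60.2, 149.1]
ee_rot: [0.0, 1.0, 0.003, 0.003]
contact_force: [-0.1, 0.6, -0.6]
width: 56.3
grasp_force: 0.0
```

>>> {"fn": "arm_command", "kwargs": {"commands": [[[0,0,0],0],[[0,0,0],0],[[0,0,0],0],[[0,0,0],0],[[0,0,0],0],[[0,0,0],0]], "fingers": 1}}

```text
time: 28.35
ee_pos: [595.0, -60.0, 146.0]
ee_rot: [-0.0, 1.0, 0.003, -0.0]
contact_force: [0.2, -0.5, -0.5]
width: 11.8
grasp_force: 0.0
```

>>> {"fn": "arm_command", "kwargs": {"commands": [[[0,0,0.3],0],[[0,0,0.6],0],[[0,0,0.9],0],[[0,0,1.2],0],[[0,0,1.4],0],[[0,0,1.6],0],[[0,0,1.8],0],[[0,0,1.8],0]]}}

```text
time: 29.15
ee_pos: [594.8, -60.0, 100.5]
ee_rot: [-0.0, 1.0, 0.003, -0.0]
contact_force: [-0.2, 0.7, -0.0]
width: 0.4
grasp_force: 0.0
```

>>> {"fn": "arm_command", "kwargs": {"commands": [[[0,0,0.1],0],[[0,0,0.2],0],[[0,0,0.2],0],[[0,0,0.2],0]]}}

```text
time: 29.55
ee_pos: [597.6, -60.3, 100.1]
ee_rot: [0.0, 1.0, 0.003, 0.003]
contact_force: [-3.9, 0.1, 25.6]
width: 0.3
grasp_force: 12.6
```

>>> {"fn": "arm_command", "kwargs": {"commands": [[[0,0,-1],0],[[0,0,-2.5],0],[[0,0,-4.5],0],[[0,0,-6],0],[[0,0,-6],0]], "fingers": -0.2}}

```text
time: 30.05
ee_pos: [598.6, -60.2, 251.6]
ee_rot: [0.0, 1.0, 0.003, 0.005]
contact_force: [-0.2, 0.3, -0.1]
width: 37.1
grasp_force: 0.0
```

>>> {"fn": "arm_command", "kwargs": {"commands": [[[-1.3,1.3,0],0],[[-2.6,2.65,0],0],[[-3.9,4,0],0],[[-5.2,5.3,0],0],[[-6.5,6.7,0],0],[[-7.6,7.8,0],0],[[-8.3,8.53,0],0],[[-8.3,8.53,0],0]]}}

```text
time: 30.85
ee_pos: [385.3, -277.4, 245.3]
ee_rot: [0.0, 1.0, -0.0, -0.001]
contact_force: [-0.1, 0.2, -0.6]
width: 56.4
grasp_force: 0.0
```

>>> {"fn": "arm_command", "kwargs": {"commands": [[[0,0,1.5],0],[[0,0,3],0],[[0,0,4],0],[[0,0,4],0],[[0,0,4],0],[[0,0,4],0],[[0,0,4],0],[[0,0,4],0]]}}

```text
time: 31.65
ee_pos: [389.7, -275.0, 147.2]
ee_rot: [0.001, 1.0, 0.003, 0.001]
contact_force: [0.1, 0.5, -0.2]
width: 56.5
grasp_force: 0.0
```

>>> {"fn": "arm_command", "kwargs": {"commands": [[[-0.09,-0.06,1],0],[[-0.09,-0.06,2],0],[[-0.09,-0.06,2.8],0],[[-0.09,-0.06,2.8],0],[[-0.09,-0.06,2.8],0]]}}

```text
time: 32.15
ee_pos: [387.0, -273.3, 76.7]
ee_rot: [0.0, 1.0, 0.003, 0.0]
contact_force: [-0.0, -0.2, -0.1]
width: 56.2
grasp_force: 0.0
```

>>> {"fn": "arm_command", "kwargs": {"commands": [[[0,0,0],0],[[0,0,0],0],[[0,0,0],0],[[0,0,0],0],[[0,0,0],0]], "fingers": 1}}

```text
time: 32.65
ee_pos: [387.1, -273.3, 76.7]
ee_rot: [0.0, 1.0, 0.003, 0.0]
contact_force: [0.0, -0.1, 5.3]
width: 29.4
grasp_force: 25.0
```

>>> {"fn": "arm_command", "kwargs": {"commands": [[[0,0,-0.5],0],[[0,0,-1.5],0],[[0,0,-3],0],[[0,0,-4.5],0],[[0,0,-5.6],0],[[0,0,-5.6],0],[[0,0,-5.6],0]]}}

```text
time: 33.35
ee_pos: [386.4, -273.0, 216.0]
ee_rot: [0.0, 1.0, 0.003, 0.0]
contact_force: [-0.5, 0.6, -1.9]
width: 29.9
grasp_force: 24.9
```

>>> {"fn": "arm_command", "kwargs": {"commands": [[[0.9,-1.3,0],0],[[1.8,-2.6,0],0],[[2.7,-3.9,0],0],[[3.6,-5.3,0],0],[[4.5,-6.6,0],0],[[5.3,-7.8,0],0],[[5.8,-8.6,0],0],[[5.86,-8.7,0],0]]}}

```text
time: 34.15
ee_pos: [532.0, -50.7, 213.9]
ee_rot: [-0.001, 1.0, 0.006, -0.002]
contact_force: [0.1, 0.0, -0.7]
width: 29.7
grasp_force: 24.9
```

>>> {"fn": "arm_command", "kwargs": {"commands": [[[0,0,1],0],[[0,0,2],0],[[0,0,2],0],[[0,0,2],0],[[0,0,2],0],[[0,0,2],0]]}}

```text
time: 34.75
ee_pos: [532.5, -55.1, 167.2]
ee_rot: [0.0, 1.0, 0.003, 0.001]
contact_force: [0.2, -0.3, -0.8]
width: 29.4
grasp_force: 24.9
```

After this last stick, I'll lift to the side and re-measure everything.

>>> {"fn": "arm_command", "kwargs": {"commands": [[[0.04,0.03,0.3],0],[[0.04,0.03,0.7],0],[[0.04,0.03,1.1],0],[[0.04,0.03,1.5],0],[[0.04,0.03,1.9],0],[[0.04,0.03,2.2],0],[[0.04,0.03,2.4],0],[[0.04,0.03,2.4],0]]}}

```text
time: 35.55
ee_pos: [532.5, -55.3, 105.5]
ee_rot: [-0.0, 1.0, 0.003, -0.001]
contact_force: [0.7, -0.1, -1.3]
width: 29.7
grasp_force: 24.9
```

>>> {"fn": "arm_command", "kwargs": {"commands": [[[0,0,0],0],[[0,0,0],0],[[0,0,0],0],[[0,0,-0.8],0],[[0,0,-1.6],0],[[0,0,-1.6],0]], "fingers": -0.2}}

```text
time: 36.15
ee_pos: [534.9, -55.6, 148.7]
ee_rot: [0.0, 1.0, 0.003, 0.003]
contact_force: [1.0, -0.5, 1.0]
width: 56.4
grasp_force: 0.0
```

>>> {"fn": "arm_command", "kwargs": {"commands": [[[0,0,0],0],[[0,0,0],0],[[0,0,0],0],[[0,0,0],0],[[0,0,0],0],[[0,0,0],0]], "fingers": 1}}

```text
time: 36.75
ee_pos: [532.7, -55.4, 146.0]
ee_rot: [-0.0, 1.0, 0.003, -0.0]
contact_force: [0.4, 0.2, -0.6]
width: 11.8
grasp_force: 0.0
```

>>> {"fn": "arm_command", "kwargs": {"commands": [[[0,0,0.3],0],[[0,0,0.6],0],[[0,0,0.9],0],[[0,0,1.2],0],[[0,0,1.4],0],[[0,0,1.6],0],[[0,0,1.8],0],[[0,0,1.8],0]]}}

```text
time: 37.55
ee_pos: [532.6, -55.4, 100.5]
ee_rot: [-0.0, 1.0, 0.003, -0.0]
contact_force: [-0.2, -0.5, 0.2]
width: 0.6
grasp_force: 0.0
```

>>> {"fn": "arm_command", "kwargs": {"commands": [[[0,0,0.1],0],[[0,0,0.2],0],[[0,0,0.2],0],[[0,0,0.2],0]]}}

```text
time: 37.95
ee_pos: [535.3, -55.8, 100.0]
ee_rot: [0.0, 1.0, 0.003, 0.003]
contact_force: [-4.8, 1.2, 30.8]
width: 0.5
grasp_force: 15.5
```

>>> {"fn": "arm_command", "kwargs": {"commands": [[[0,0,-1],0],[[0,0,-3],0],[[0,0,-5],0],[[0,0,-6],0],[[-1,0,-6],0],[[-2.5,0,-6],0],[[-4,0,-6],0],[[-4,0,-6],0]], "fingers": -0.3}}

```text
time: 38.75
ee_pos: [427.1, -56.3, 245.7]
ee_rot: [0.0, 1.0, 0.003, -0.003]
contact_force: [-0.5, -0.3, 0.5]
width: 59.8
grasp_force: 0.0
```

```bash
cat > lid.py <<'E'
from h import *
import m,pickle,sys
c=capture('top'); W,r,o,hsv,org=m.meas(c,'top')
x,y,z=[W[...,i] for i in range(3)]
# handle bar top, z 61+7=68: orange near the lid
k=org&(z>55)&(z<85)&(np.hypot(x-POD[0],y-POD[1])>115)
q=o+r[k]*((68-o[2])/r[k][:,2])[:,None]
R=cv2.minAreaRect(q[:,:2].astype(np.float32)); print('bar',q.mean(0),R,k.sum())
k=(hsv[...,1]<90)&(hsv[...,2]>110)&(z>2)&(z<20)&(np.hypot(x-R[0][0],y-R[0][1])<100)&(np.hypot(x-R[0][0],y-R[0][1])>70)
n,l,s,cc=cv2.connectedComponentsWithStats(k.astype(np.uint8))
for i in range(1,n):
    if s[i,4]>8: print('ear',cc[i],s[i,4],W[l==i].mean(0))
k=(abs(z-24)<6)&(np.hypot(x-R[0][0],y-R[0][1])<95)&(hsv[...,1]<60); (a,b),rad=cv2.minEnclosingCircle(W[k][:,:2].astype(np.float32)); print('cap',a,b,rad, W[k].mean(0))
save(c,sys.argv[1])
s=observe(); print(s['ee_pos'],yaw(),s['joint_positions'])
E
python3 lid.py top2.png; python3 - <<'E'
import cv2,sys
sys.path.insert(0,'.')
from h import *
c=capture('side'); save(c,'s2.png',(240,150,460,330))
E
```

```text
== top
tab/handle px [359.7 189.5] 77 W [658.  -35.6 129.3] med [657.8 -35.9 131.8] zmax 137.0 
tab/handle px [353.1 280.3] 66 W [475.8 -19.9 131.2] med [476.3 -19.7 132.1] zmax 137.0 
white top px [341.1 219.8] 163 W [600.4   1.8 100.8] med [599.9   1.9 100.7] zmax 108.0 ray mean [600.2   1.9] circ 600.0,2.0 r15.0
white top px [371.8 222.7] 162 W [594.  -61.2 100.7] med [593.5 -61.5 100.9] zmax 106.8 ray mean [593.8 -61.1] circ 593.4,-61.1 r15.4
white top px [339.5 250.1] 166 W [538.1   5.7 100.7] med [538.3   4.8 100.7] zmax 106.9 ray mean [538.    5.7] circ 537.9,5.8 r15.0
white top px [369.6 252.5] 164 W [532.7 -55.8 100.7] med [532.7 -55.6 100.8] zmax 107.9 ray mean [532.6 -55.7] circ 532.2,-55.8 r15.2
bar [513.86080362 288.9592916   68.        ] ((513.2330322265625, 288.9794921875), (14.286988258361816, 87.20314025878906), 43.5577278137207) 260
ear [204.4        227.13333333] 15 [598.75688909 304.65235624   3.62392045]
ear [236.11340206 240.07216495] 97 [568.76911773 232.00684548   7.93964124]
ear [249.58333333 252.16666667] 12 [542.03049565 202.42698256   3.24821873]
ear [253.72727273 266.09090909] 11 [511.04990814 193.0336758    3.76383017]
ear [249.63636364 275.09090909] 11 [491.20675125 202.2310706    2.77164955]
ear [183.30952381 290.32142857] 84 [457.68003883 350.04647314   7.82586205]
ear [233.35714286 292.85714286] 14 [452.04789995 238.35140779   3.39176543]
ear [192.09090909 297.18181818] 11 [442.47978546 331.22767345   2.81443011]
cap 514.1439819335938 289.721435546875 70.9914321899414 [513.55732996 287.80165974  23.86488754]
[430.64394565 -56.24949258 246.19243649] 0.005968795448728991 [ 0.13105864  0.26870499 -0.08356953  2.02662382  0.02989333  0.84863709
 -1.5341437 ]
```

View pics/s2.png

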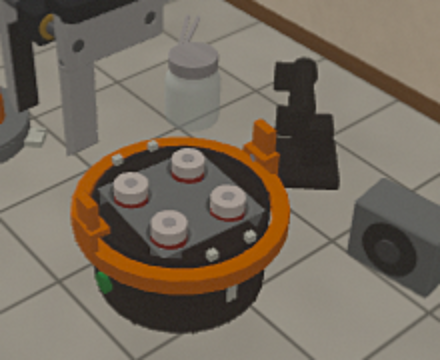

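View pics/top2.png

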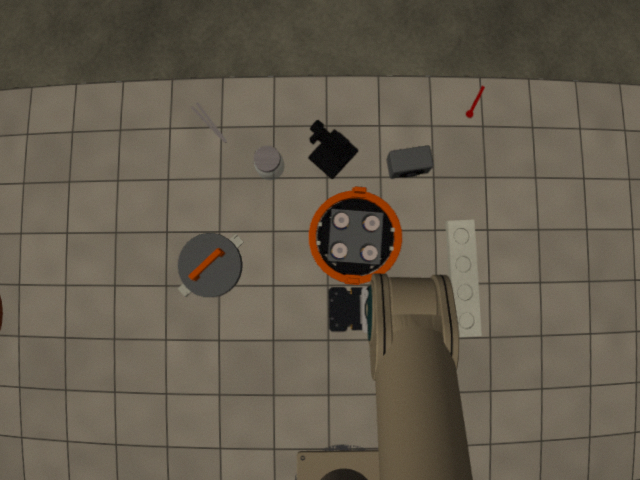

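All four white tops read z≈100.7 at (341,220), (372,223), (340,250) and (370,253), so the sticks are home. The lid has shifted to about (210,265), so I'll use its newly measured pose.

>>> {"fn": "arm_command", "kwargs": {"commands": [[[0.45,-1.8,0],-8.3],[[0.9,-3.6,0],-16.6],[[1.3,-5.4,0],-25],[[1.75,-7.2,0],-33.3],[[2.2,-9,0],-41.6],[[2.6,-10.8,0],-50],[[3,-12.5,0],-58.3],[[3.31,-13.82,0],-66.6]]}}

```text
time: 39.65
ee_pos: [514.3, 294.1, 245.8]
ee_rot: [-0.001, 0.832, 0.555, 0.001]
contact_force: [-0.1, 0.3, 0.5]
width: 61.0
grasp_force: 0.0
```

>>> {"fn": "arm_command", "kwargs": {"commands": [[[0,0,0],-8.3],[[0,0,0],-16.6],[[0,0,0],-25],[[0,0,0],-33.3],[[0,0,0],-41.6],[[0,0,0],-50],[[0,0,0],-58.3],[[0,0,0],-66.6]]}}

```text
time: 40.45
ee_pos: [514.4, 290.8, 245.7]
ee_rot: [-0.0, 0.392, 0.92, 0.001]
contact_force: [0.3, -0.1, 0.7]
width: 61.3
grasp_force: 0.0
```

>>> {"fn": "arm_command", "kwargs": {"commands": [[[0,0,1.5],0],[[0,0,3],0],[[0,0,4],0],[[0,0,4],0],[[0,0,4],0],[[0,0,4],0]]}}

```text
time: 41.05
ee_pos: [514.5, 291.2, 147.6]
ee_rot: [0.001, 0.394, 0.919, 0.001]
contact_force: [-0.6, -0.4, 0.4]
width: 61.1
grasp_force: 0.0
```

```bash
python3 - <<'E'
from h import *
s=observe(); print(s['ee_pos'],np.degrees(yaw()))
print(rows([[513.4,289.2,60],[513.4,289.2,42]]))
c=capture('side'); save(c,'s3.png',(140,120,340,270))
E
```

```text
[514.52548005 291.23433042 147.64710084] 133.5525310521813
[[[-0.03, -0.09, 3.51], 0], [[-0.03, -0.09, 4.23], 0]]
```

View pics/s3.png

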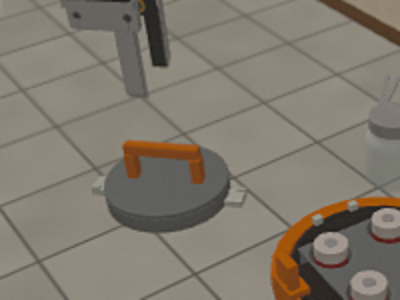

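>>> {"fn": "arm_command", "kwargs": {"commands": [[[-0.03,-0.09,1],0],[[-0.03,-0.09,2],0],[[-0.03,-0.09,3],0],[[-0.03,-0.09,3.7],0],[[-0.03,-0.09,4.2],0],[[-0.03,-0.09,4.2],0]]}}

```text
time: 41.7
ee_pos: [512.1, 287.7, 40.8]
ee_rot: [-0.0, 0.394, 0.919, -0.0]
contact_force: [0.8, 0.2, 0.5]
width: 60.9
grasp_force: 0.0
```

>>> {"fn": "arm_command", "kwargs": {"commands": [[[0,0,0],0],[[0,0,0],0],[[0,0,0],0],[[0,0,0],0],[[0,0,0],0],[[0,0,0],0],[[0,0,0],0]], "fingers": 1, "grip_force": 45}}

```text
time: 42.4
ee_pos: [512.8, 288.5, 41.5]
ee_rot: [0.0, 0.394, 0.919, 0.001]
contact_force: [1.4, 1.3, 1.1]
width: 13.4
grasp_force: 45.0
```

>>> {"fn": "arm_command", "kwargs": {"commands": [[[0,0,-0.5],0],[[0,0,-1.5],0],[[0,0,-3],0],[[0,0,-4.5],0],[[0,0,-6],0],[[0,0,-7],0],[[0,0,-7],0],[[0,0,-7],0]]}}

```text
time: 43.2
ee_pos: [511.7, 287.1, 215.9]
ee_rot: [0.0, 0.394, 0.919, -0.001]
contact_force: [0.3, -0.6, -4.3]
width: 13.5
grasp_force: 45.0
```

```bash
python3 - <<'E'
from h import *
s=observe(); print(s['ee_pos'],np.degrees(yaw()))
a=yaw(); t=np.radians(85.4)
print(rows([[567.2,-27.3,s['ee_pos'][2]]]),np.degrees(a-t))
E
```

```text
[511.67003892 287.06024013 215.92923045] 133.5702620035492
[[[-10.64, -7.06, -0.0], 0]] 48.17026200354919
```

>>> {"fn": "arm_command", "kwargs": {"commands": [[[-1,-0.66,0],5],[[-2.5,-1.66,0],11],[[-4,-2.65,0],18],[[-5.5,-3.65,0],25],[[-7,-4.64,0],32],[[-8.5,-5.64,0],39],[[-9.8,-6.5,0],45],[[-10.64,-7.06,0],48.2]]}}

```text
time: 44.0
ee_pos: [566.0, -31.2, 213.7]
ee_rot: [-0.001, 0.738, 0.675, -0.003]
contact_force: [0.1, 0.4, -3.1]
width: 13.7
grasp_force: 45.0
```

>>> {"fn": "arm_command", "kwargs": {"commands": [[[0,0,0.5],0],[[0,0,1],0],[[0,0,1.4],0],[[0,0,1.4],0],[[0,0,1.4],0],[[0,0,1.4],0]]}}

```text
time: 44.6
ee_pos: [568.0, -25.7, 181.6]
ee_rot: [0.0, 0.735, 0.678, 0.0]
contact_force: [-0.5, -0.4, -2.4]
width: 13.4
grasp_force: 45.0
```

```bash
python3 - <<'E'
from h import *
s=observe(); print(s['ee_pos'],np.degrees(yaw()),s['width'])
c=capture('side'); W,r,o=pts(c); hsv=cv2.cvtColor(c['pixels'],cv2.COLOR_RGB2HSV)
print(rows([[567.2,-27.3,130]]))
k=(hsv[...,1]<90)&(hsv[...,2]>110)&(W[...,2]>88)&(W[...,2]<160)&(np.hypot(W[...,0]-567,W[...,1]+27)<100)
n,l,st,cc=cv2.connectedComponentsWithStats(k.astype(np.uint8))
for i in range(1,n):
    if st[i,4]>8: print(cc[i],st[i,4],W[l==i].mean(0))
save(c,'s4.png',(220,120,440,300))
E
```

```text
[567.9976876  -25.66120039 181.58426838] 85.45117929740114 13.351856879139902
[[[-0.06, -0.03, 2.07], 0]]
[355.53913043 250.1826087 ] 230 [565.75385941 -96.12579235 135.15030804]
[301.8490566  248.22641509] 53 [ 5.27290972e+02 -1.83860659e-01  9.54246277e+01]
[323.8828125  263.21484375] 256 [531.58157116 -57.28083939  98.49365876]
[364.57692308 267.76923077] 26 [ 581.38697989 -104.18817323   93.39307262]
[345.59259259 276.74074074] 27 [ 542.57471638 -100.72911226   93.39075632]
```

View pics/s4.png

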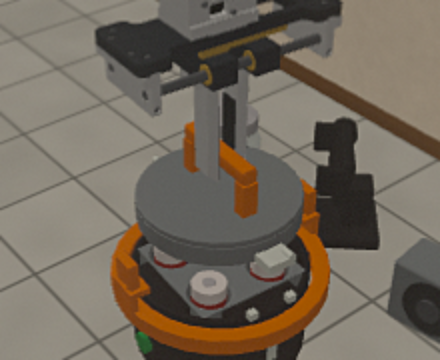

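The lid hangs level over the pod, with its near ear at crop (270,262) above the gate blocks. I'll check the ear more precisely before lowering.

```bash
python3 - <<'E'
from h import *
s=observe(); print(s['ee_pos'])
P0=np.array([567.3,-27.3]); a=-0.081; ex=np.array([np.cos(a),np.sin(a)]); ey=np.array([-ex[1],ex[0]])
for cam in('side','top'):
    c=capture(cam); W,r,o=pts(c); hsv=cv2.cvtColor(c['pixels'],cv2.COLOR_RGB2HSV)
    k=(hsv[...,1]<90)&(hsv[...,2]>100)&(W[...,2]>136)&(W[...,2]<156)
    d=W[...,:2]-P0; X=d@ex; Y=d@ey
    k&=(abs(X)<40)&(abs(Y)>60)&(abs(Y)<100)
    for sg in(-1,1):
        q=k&(Y*sg>0)
        if q.sum()>8: 
            z=W[...,2][q]; print(cam,sg,q.sum(),'X',np.percentile(X[q],[2,50,98]).round(1),'Y',np.percentile(Y[q],[2,50,98]).round(1),'z',np.percentile(z,[2,50,98]).round(1))
    g=(hsv[...,1]<60)&(abs(W[...,2]-163)<8)&(np.hypot(X,Y)<85)
    if g.sum()>50:
        e,R=cv2.minEnclosingCircle(np.stack([X[g],Y[g]],1).astype(np.float32)); print(cam,'cap',e,R,g.sum(),np.median(W[g],0))
E
```

```text
[568.08109782 -25.88567122 181.73838517]
side -1 208 X [-12.   -0.6  13.4] Y [-86.8 -79.4 -67.1] z [140.4 148.2 151.5]
side cap (1.1583389043807983, 2.6147964000701904) 72.23775482177734 2933 [550.46103877 -40.39234449 164.44401761]
top 1 115 X [-11.4   0.5  12.6] Y [71.8 80.8 89. ] z [144.9 148.9 153.2]
top cap (-4.593635559082031, 38.09697723388672) 59.223358154296875 897 [560.84198292  21.37144579 164.50274749]
```

>>> {"fn": "arm_command", "kwargs": {"commands": [[[-0.04,-0.02,0.4],0],[[-0.04,-0.02,0.8],0],[[-0.04,-0.02,1.2],0],[[-0.04,-0.02,1.5],0],[[-0.04,-0.02,1.7],0],[[-0.04,-0.02,1.85],0],[[-0.04,-0.02,1.95],0],[[-0.04,-0.02,2],0]]}}

```text
time: 45.55
ee_pos: [567.2, -27.5, 131.1]
ee_rot: [0.0, 0.735, 0.678, 0.0]
contact_force: [-0.5, 0.1, -2.6]
width: 13.4
grasp_force: 45.0
```

>>> {"fn": "arm_command", "kwargs": {"commands": [[[0,0,0.04],0],[[0,0,0.08],0],[[0,0,0.08],0]]}}

```text
time: 45.85
ee_pos: [567.3, -27.5, 129.5]
ee_rot: [0.0, 0.735, 0.678, 0.0]
contact_force: [-0.4, 0.1, -1.8]
width: 13.5
grasp_force: 45.0
```

>>> {"fn": "arm_command", "kwargs": {"commands": [[[0,0,0.04],0],[[0,0,0.06],0],[[0,0,0.06],0]]}}

```text
time: 46.15
ee_pos: [567.3, -27.5, 129.5]
ee_rot: [0.001, 0.735, 0.678, 0.0]
contact_force: [-3.9, 0.2, 10.5]
width: 13.5
grasp_force: 45.0
```

>>> {"fn": "arm_command", "kwargs": {"commands": [[[0,0,0],0],[[0,0,0],0],[[0,0,0],0],[[0,0,0],0],[[0,0,-1.5],0],[[0,0,-3],0],[[0,0,-5],0],[[0,0,-5],0]], "fingers": 0}}

```text
time: 46.95
ee_pos: [571.3, -26.5, 259.0]
ee_rot: [0.004, 0.735, 0.678, 0.005]
contact_force: [1.4, -0.7, -0.4]
width: 46.6
grasp_force: 0.0
```

```bash
python3 - <<'E'
from h import *
s=observe(); print(s['ee_pos'],np.degrees(yaw()),s['joint_positions'].round(2))
P0=np.array([567.3,-27.3]); a=-0.081; ex=np.array([np.cos(a),np.sin(a)]); ey=np.array([-ex[1],ex[0]])
for cam in('side','top'):
    c=capture(cam); W,r,o=pts(c); hsv=cv2.cvtColor(c['pixels'],cv2.COLOR_RGB2HSV)
    d=W[...,:2]-P0; X=d@ex; Y=d@ey
    k=(hsv[...,1]<90)&(hsv[...,2]>100)&(W[...,2]>88)&(W[...,2]<105)&(abs(X)<13)&(abs(Y)>60)&(abs(Y)<100)
    for sg in(-1,1):
        q=k&(Y*sg>0)
        if q.sum()>8: print(cam,sg,q.sum(),'X',np.percentile(X[q],[2,50,98]).round(1),'Y',np.percentile(Y[q],[2,50,98]).round(1),'z',np.percentile(W[...,2][q],[2,50,98]).round(1))
    g=(hsv[...,1]<60)&(abs(W[...,2]-112)<10)&(np.hypot(X,Y)<70); print(cam,'cap z',np.percentile(W[...,2][g],[5,50,95]),g.sum())
    q=(W[...,2]>112)&(W[...,2]<134)&(hsv[...,1]>150)&(hsv[...,0]<14)&(np.hypot(X,Y)>80)&(np.hypot(X,Y)<104)
    for sg in(-1,1): print('tab',W[q&(X*sg>0)].mean(0))
    if cam=='side': save(c,'s5.png',(220,120,440,300))
E
```

```text
[571.318581   -26.52428122 258.98900796] 85.37061957213899 [ 0.34  0.49 -0.52  1.67  0.28  1.04 -0.35]
side -1 185 X [-12.7  -0.7  12.1] Y [-88.4 -81.2 -68.7] z [89.2 96.1 99.6]
side 1 13 X [-12.4  -7.8   9. ] Y [85.2 89.3 90.7] z [94.5 96.9 99.4]
side cap z [106.45910836 112.19197292 113.64721275] 2922
tab [473.98119326 -24.23393007 121.88913612]
tab [656.91798428 -38.5879788  122.48762067]
top 1 105 X [-12.3   0.2  11. ] Y [70.9 79.2 87.6] z [ 91.7  96.3 101.8]
top cap z [108.69997058 112.25210846 115.86773181] 924
tab [475.83970762 -19.84234869 130.64365788]
tab [nan nan nan]<stdin>:13: RuntimeWarning: Mean of empty slice.
  ret = um.true_divide(
```

View pics/s5.png

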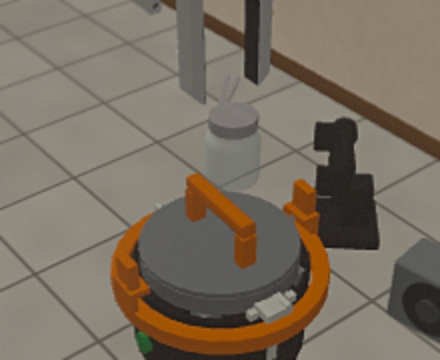

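The lid is seated (cap top z 112, ears centred in the gates). Next I'll move to the counterclockwise side of the -x tab.

>>> {"fn": "arm_command", "kwargs": {"commands": [[[-0.6,-1.75,0],-6],[[-1.17,-3.49,0],-12],[[-1.17,-3.49,0],-18.6],[[-1.17,-3.49,0],-18.6],[[-1.17,-3.49,0],-18.6],[[-1.17,-3.49,0],-18.6],[[-1.17,-3.49,0],-18.6]], "fingers": 1}}

```text
time: 47.75
ee_pos: [478.4, -49.2, 252.4]
ee_rot: [-0.0, 0.616, 0.788, 0.0]
contact_force: [-0.7, -0.6, 0.2]
width: 0.5
grasp_force: 0.0
```

>>> {"fn": "arm_command", "kwargs": {"commands": [[[0,0,1.5],0],[[0,0,3],0],[[0,0,4.5],0],[[0,0,5.3],0],[[0,0,5.7],0],[[0,0,5.7],0],[[0,0,5.7],0]]}}

```text
time: 48.45
ee_pos: [478.7, -49.3, 110.9]
ee_rot: [0.001, 0.616, 0.788, 0.0]
contact_force: [-0.5, -0.1, -0.1]
width: 0.4
grasp_force: 0.0
```

```bash
cat > arcp.py <<'E'
from h import *
import sys
end,n=float(sys.argv[1]),int(sys.argv[2])
POD=np.array([567.3,-27.3]); s=observe(); p=s['ee_pos'][:2]-POD; a0=np.degrees(np.arctan2(p[1],p[0]))%360
print(s['ee_pos'],s['contact_force'],np.hypot(*p),a0,np.degrees(yaw()))
A=np.radians(np.linspace(a0,end,n+1)[1:])
T=[[POD[0]+92*np.cos(a),POD[1]+92*np.sin(a),113] for a in A]
y=yaw(); print(rows(T,y,[(a-np.pi/2)-y for a in A]))
E
python3 arcp.py 146 8
```

```text
[478.6742566  -49.31319057 110.89030501] [-0.45317648 -0.06304793 -0.0516234 ] 91.31868895626907 193.9490509972595 103.9772507842944
[[[0.38, -0.01, -0.08], np.float64(6.0)], [[0.76, 0.05, -0.08], np.float64(12.0)], [[1.14, 0.15, -0.08], np.float64(18.0)], [[1.5, 0.29, -0.08], np.float64(24.0)], [[1.84, 0.47, -0.08], np.float64(30.0)], [[2.16, 0.68, -0.08], np.float64(36.0)], [[2.46, 0.92, -0.08], np.float64(42.0)], [[2.73, 1.19, -0.08], np.float64(48.0)]]
```

>>> {"fn": "arm_command", "kwargs": {"commands": [[[0.38,-0.01,-0.08],6],[[0.76,0.05,-0.08],12],[[1.14,0.15,-0.08],18],[[1.5,0.29,-0.08],24],[[1.84,0.47,-0.08],30],[[2.16,0.68,-0.08],36],[[2.46,0.92,-0.08],42],[[2.73,1.19,-0.08],48]]}}

```text
time: 49.25
ee_pos: [490.4, 24.2, 113.6]
ee_rot: [0.0, 0.884, 0.467, 0.0]
contact_force: [-1.3, -0.0, -0.1]
width: 0.4
grasp_force: 0.6
```

```bash
python3 arcp.py 104 7
```

```text
[490.44298749  24.15823175 113.5695093 ] [-1.30548932 -0.00763187 -0.13140412] 92.49297263371803 146.19642427354336 55.71478124243071
[[[0.39, 0.04, 0.02], np.float64(5.5)], [[0.77, 0.09, 0.02], np.float64(11.6)], [[1.14, 0.19, 0.02], np.float64(17.6)], [[1.51, 0.33, 0.02], np.float64(23.6)], [[1.85, 0.5, 0.02], np.float64(29.7)], [[2.18, 0.71, 0.02], np.float64(35.7)], [[2.48, 0.95, 0.02], np.float64(41.7)]]
```

>>> {"fn": "arm_command", "kwargs": {"commands": [[[0.39,0.04,0],5.5],[[0.77,0.09,0],11.5],[[1.14,0.19,0],17.5],[[1.51,0.33,0],23.5],[[1.85,0.5,0],29.5],[[2.18,0.71,0],35.5],[[2.48,0.95,0],41.5]]}}

```text
time: 49.95
ee_pos: [542.3, 62.3, 113.3]
ee_rot: [-0.0, 0.992, 0.124, -0.002]
contact_force: [-6.3, -1.3, 4.7]
width: 0.7
grasp_force: 3.1
```

```bash
python3 arcp.py 95 5
```

```text
[542.28278999  62.31829498 113.34059377] [-6.34725079 -1.30179172  4.66627822] 93.04461075781856 105.59723166186373 14.244297047875397
[[[0.14, 0.04, 0.01], np.float64(0.8)], [[0.27, 0.05, 0.01], np.float64(2.9)], [[0.41, 0.05, 0.01], np.float64(5.0)], [[0.54, 0.07, 0.01], np.float64(7.1)], [[0.68, 0.09, 0.01], np.float64(9.2)]]
```

>>> {"fn": "arm_command", "kwargs": {"commands": [[[0.14,0.04,0],1],[[0.27,0.05,0],3],[[0.41,0.05,0],5],[[0.54,0.07,0],7],[[0.68,0.09,0],9],[[0.68,0.09,0],9]]}}

```text
time: 50.55
ee_pos: [554.0, 64.4, 112.4]
ee_rot: [-0.0, 0.999, 0.047, -0.007]
contact_force: [-15.7, 0.7, 13.6]
width: 0.2
grasp_force: 8.0
```

```bash
python3 arcp.py 92 4
```

```text
[554.02582377  64.36648492 112.42164534] [-15.74925113   0.68269303  13.64103944] 92.62261177584259 98.23969585982445 5.407025893128592
[[[0.1, 0.02, -0.02], np.float64(-1.3)], [[0.2, 0.02, -0.02], np.float64(0.3)], [[0.3, 0.02, -0.02], np.float64(1.8)], [[0.4, 0.03, -0.02], np.float64(3.4)]]
```

>>> {"fn": "arm_command", "kwargs": {"commands": [[[-0.8,0,0],0],[[-0.9,0,-1.5],0],[[-0.9,0,-3.5],0],[[-0.9,0,-5.5],0],[[-2.5,0,-5.5],0],[[-4,0,-5.5],0],[[-4,0,-5.5],0]]}}

```text
time: 51.25
ee_pos: [458.1, 53.8, 250.9]
ee_rot: [-0.0, 0.999, 0.047, -0.0]
contact_force: [0.4, -0.4, -0.6]
width: 0.3
grasp_force: 0.0
```

```bash
python3 - <<'E'
from h import *
s=observe(); print(s['ee_pos'],s['contact_force'])
P0=np.array([567.3,-27.3])
for cam in('side','top'):
    c=capture(cam); W,r,o=pts(c); hsv=cv2.cvtColor(c['pixels'],cv2.COLOR_RGB2HSV)
    R=np.hypot(W[...,0]-P0[0],W[...,1]-P0[1])
    q=(W[...,2]>112)&(W[...,2]<140)&(hsv[...,1]>150)&(hsv[...,0]<14)&(R>80)&(R<106)
    n,l,st,cc=cv2.connectedComponentsWithStats(q.astype(np.uint8)); T=[]
    for sg in(-1,1):
        T.append(W[q&((W[...,1]-P0[1])*sg>0)].mean(0)); print(cam,T[-1],(q&((W[...,1]-P0[1])*sg>0)).sum())
    d=T[1]-T[0]; print('ring ~',np.pi/2-(np.arctan2(d[1],d[0])-np.pi/2+0.081))
    g=(hsv[...,1]<60)&(abs(W[...,2]-112)<10)&(R<70); print('cap z',np.median(W[...,2][g]))
    if cam=='side': save(c,'s6.png',(220,120,440,300))
E
```

```text
[458.10144216  53.77854527 250.90408615] [ 0.42072707 -0.42509276 -0.61674744]
side [ 558.12408391 -121.23341069  122.53350264] 97
side [574.01828946  61.49212204 122.6218826 ] 108
ring ~ 1.576561979848731
cap z 112.2309536047108
top [ 559.32091399 -117.27728725  129.80864891] 78
top [574.34300827  63.37036554 130.63980087] 68
ring ~ 1.5727623147303367
cap z 112.42038425686698
```

View pics/s6.png

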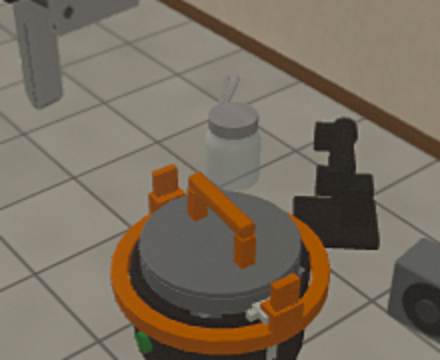

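The hooks now sit over the ears, the ring measures about 1.57 rad, the lid is flat and the arm is clear. I'm handing in.

```bash
python3 -c "from rig import hand_in; print(hand_in())"
```

```text
the job is handed in; nothing more can be done
None
```

The job is handed in (the judge's verdict was not shown): all four sticks are pushed home (tops about 12 mm above the deck), the lid is seated, and the ring measures about 1.57 rad, its locked position.

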